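# Gauge a gold sleeve and hold the light-box lid at its mark

## Robot

A 6-joint arm with a two-finger parallel gripper is mounted at the origin on the work surface. World frame = base frame: x ahead of the robot, y to its left, z up, the work surface at z = 0. Lengths are in m, angles in rad, forces in N, time in s.
With the tool pointing down it reaches from about 0.275 to 0.875 m from the base axis. Payload 12.5 kg.
Tool frame: the origin (TCP) lies at the very end of the fingers, on their centre line; the grasp point (between the pads) lies 19 mm behind it; z points along the fingers, y is the line along which they close (so a half turn about z gives the same grasp; the last joint's range is limited). The gripper opens to 85 mm and grips with 20 to 120 N. Pads are 22 mm wide; open, the fingers measure 114 mm over their backs; the gripper's body (76 mm by 85 mm) begins 54 mm behind the grasp point. The pads swing forward as they close: fully open they stand 13 mm farther back than shut.
Start: joints at [-1.286, 0.351, 1.652, -0, 1.139, -0.085], TCP at [0.199, -0.513, 0.231] pointing down, gripper open.
Joint ranges: [-2.75, 2.75], [-0.79, 2.1], [0.01, 2.65], [-1.57, 4.71], [0.07, 3.14], [-2.87, 2.87]. Speed limits (rad/s): [2.22, 2.22, 2.79, 3.14, 3.14, 3.14].

## Interface

Orientations are given as a 3x3 rotation matrix whose columns are the frame's x, y, z axes.
In Python, from bench import manip gives the robot as it stands. Calls block until the motion is done:
- manip.move_ptp(position, orientation): joint-space move of the TCP to a pose.
- manip.move_l(position, attitude=None, max_speed=0.15): straight line of the TCP; attitude=None keeps the orientation; max_speed is the mean speed in m/s.
- manip.move_j(angles): joint-space move.
- manip.set_gripper(opening, effort=None): opening from 0.0 (shut) to 1.0 (fully open); effort is the grip in N (None keeps the last); returns when the fingers have stopped.
- manip.dwell(seconds).
- manip.inverse_kinematics(position, orientation): joint angles nearest the present ones, or None.
- manip.grab_frame(name): name is "side" or "top"; returns (picture, depth): 420x560x3 uint8, red, green, blue; 420x560 float32, m along the optical axis (not along the pixel's ray), 0 where there is no reading.
- manip.get_calibration(name): a dict with "camera_matrix" (3x3 intrinsics, pixels), "k1" (the pictures are not rectified: a ray, as slopes to the right and down, at radius r is drawn at 1 + k1 r^2 times it, then the intrinsics apply), "R" (3x3) and "t" (3): a world point X has camera coordinates R X + t. Camera axes: x right, y down, z forward; pixel columns grow to the right and rows downward; lengths in m; the calibration is good to about 2 mm. A picture is of the moment at which its call begins. get_calibration takes no time and is no camera call.
A pose or a line that the arm cannot do raises manip.Unreachable and nothing moves.
- manip.sign_off(): hands the job in; it is judged then, once.
Trained networks look in the newest picture that a camera, given by its name, has taken for a name from the list of things; names that differ only in an ending like _2 or _b are one class to them, and where a whole thing is asked for, a point or a joint stands for the part that bears it (a point fixed in the world has none). Each returns a list of dicts, best first, with "confidence" (0 to 1); they miss things now and then, are a little off and sometimes report something else, mostly with a low value. They report only what shows in the picture. A call takes as long as a camera call. They do not tell look-alikes from the thing itself.
- manip.look_for(camera, name): "at" ([x, y, z] in m, in world coordinates, good to about 4 mm: the middle of the surface that is visible of it).
Readings, each from a call of its own:
- manip.current_time(): time.
- manip.current_qpos(): joint angles.
- manip.current_joint_vel(): joint speeds.
- manip.current_joint_torque(): joint torques, N m.
- manip.current_ee_pos(): TCP position.
- manip.current_tcp_rot(): TCP orientation.
- manip.current_force(): force on the tool from outside, world axes, zero at the start.
- manip.current_ft_torque(): the same for the moment, N m.
- manip.current_grip_width(): opening from 0.0 (shut) to 1.0 (fully open).
- manip.current_grip_force(): force on a finger pad.
Only numpy, scipy, OpenCV 4.12 (cv2) and the standard library are available. Lean on these libraries where they do the work, as an engineer would, in place of code of your own. Each camera call takes 0.05 s, during which the arm holds its last target. There are 200 camera calls.

## Task

Two gold sleeves stand in the yellow tray, and only one has a bore wide enough for the steel gauge pin: slide that one fully home on the pin and let go of it, and leave the too-tight one in the tray. Then light it up for the inspector: lift the light box's sprung lid by its bar until the lid lies level with the red pointer arm beside it, and finish while still holding the lid there with the gripper, as nothing else may prop it up. Do not move the red pointer or disturb the other things on the bench.

Things in the scene. Friction and masses are not known exactly. Their poses are not given: they have to be found in the camera images.
- sleeve_wide: gold sleeve (tube), 30 mm outside diameter, 32 mm tall, bore 21 mm right through (thin wall): fits the 18 mm pin. About 70 g. Origin at the centre of its lower end, z along its axis. Stands upright in the tray at the start, about 100 mm from the other sleeve along the tray's y axis; the two may stand either way round.
- sleeve_tight: gold sleeve of the same outside size (30 mm diameter, 32 mm tall) but with a 15 mm bore (thick 7.5 mm wall): too tight for the pin. About 100 g. Origin at the centre of its lower end, z along its axis. Stands upright in the tray at the start.
- tray: fixed yellow tray with red lining, 190 mm (its x) by 210 mm (its y), walls 6 mm thick and 18 mm high, inner floor 6 mm above the bench. Origin at the centre of its underside, on the bench.
- gauge_seat (a point): point on the axis of the steel gauge pin, on top of its dark base plate (fixed, 70 x 70 x 12 mm), where the foot of a sleeve that is fully home rests, z up. The pin is 18 mm in diameter and stands 46 mm above this point, its last 10 mm tapering to 8 mm at the tip.
- lightbox: fixed white inspection light box, 180 mm (its x) by 220 mm (its y), 90 mm high, with a grey sprung lid hinged along its far top edge, away from the robot. On its -y side a thin metal scale arc rises up to 90 mm above the box's top. A spring and its weight pull the lid shut: lifting its bar takes 3 to 10 N, growing as it opens; let go, it falls shut. Origin at the centre of its underside.
- lid: grey lid, 188 mm deep, 220 mm wide, 10 mm thick, shut at the start, opening to 75 degrees at most. Origin in the middle of the hinge axis, 90 mm above the bench; y along the hinge, x from the front edge (at x = -188 mm) towards the hinge, z out of its upper face (up when shut). It opens by turning about its +y axis, the front edge rising.
- lid_bar (a point): middle of the steel handle bar on the lid: a round bar of 10 mm diameter and 90 mm length, parallel to the hinge, 40 mm above the lid's upper face on two posts at its ends; at x = -150, z = +50 mm in the lid's frame. Axes as the lid's.
- mark: red pointer arm, 190 mm long, 6 mm wide, with an 18 mm red disc at its tip, on the -y side of the lid, 121 mm from the lid's middle. Turns on the lid's hinge axis and stays where it was set, 23 to 43 degrees above level. Origin on the hinge axis; x from tip to hinge, y along the hinge: when the lid is at the mark its axes are parallel to the lid's.
- mark_tip (a point): centre of the red disc at the tip of the pointer arm, 190 mm from the hinge axis.
- bangle: bystander: flat gold ring, 48 mm diameter, 8 mm high, lying in the tray towards its +x side. Origin at the centre of its underside.
- loupe: bystander: black magnifier, 40 mm diameter, 38 mm tall. Origin at the centre of its underside.
- calipers: bystander: flat calipers, about 220 mm long, 13 mm high. Origin at the middle of the beam's underside.
- cone: bystander: upright aluminium ring cone, 48 mm foot, 102 mm tall. Origin at the centre of its underside.
- jar: bystander: small glass jar with white cap, 56 mm diameter, 75 mm tall. Origin at the centre of its underside.
Mind the look-alikes: they are no part of the job. What is shaped like the sleeve_wide but pink or purple is not meant.

How it is judged:
On the way, in this order (a step that is already met when the one before it is completed fails the run):
1. the wide sleeve is fully home on the gauge pin and let go (horizontal distance between sleeve_wide and gauge_seat below 0.004 m and z of sleeve_wide in the frame of gauge_seat below 0.004 m and angle between sleeve_wide's own z axis and vertical below 0.1 rad and contact force between the fingers and sleeve_wide below 0.1 N), for 0.2 s.
2. the lid is held level with the red pointer (angle between the x axis of lid and the x axis of mark, either way round below 0.08 rad and contact force between the fingers and lid above 1.5 N and angular speed of lid below 0.1 rad/s), for 0.3 s.
At the end, for the whole second after the job is handed in: The wide-bore sleeve stands on the gauge pin, within 4 mm of its seat and released; the tight one is in the tray; the gripper's fingers hold the lid (over 1.5 N on it) at rest within 0.08 rad (4.6 degrees) of the red pointer arm, and no loose thing touches the lid (all of step 1 and all of step 2 and x of sleeve_tight in the frame of tray between -0.09 and 0.09 m and y of sleeve_tight in the frame of tray between -0.1 and 0.1 m and z of sleeve_tight in the frame of tray below 0.03 m and contact force between each of the fingers, lid and sleeve_tight below 0.1 N and contact force between lid and sleeve_wide below 0.1 N and contact force between lid and bangle below 0.1 N and contact force between lid and loupe below 0.1 N and contact force between lid and calipers below 0.1 N and contact force between lid and cone below 0.1 N and contact force between lid and jar below 0.1 N); the arm keeps its last pose, push and grip.
It fails at once if the red pointer is moved by more than 12 mm at its tip (distance of mark_tip from where it was at the start of the episode above 0.012 m).
It fails at once if a bystander is moved by more than 30 mm (distance of any of bangle, loupe, calipers, cone, jar from where it was at the start of the episode above 0.03 m).
It also fails if it takes over 46 s, if anything falls off the work surface, if the arm or the gripper's body presses on something with over 40 N, if the wrist force passes 120 N, or if a joint passes its speed limit or range.

## Working session

There is one attempt and no reset: what is moved stays moved. The work goes in short steps, each a Python script; the robot and the scene stay as the last script left them, time stands still between calls to the robot, and variables do not carry over. Pictures are saved under pics/ and viewed, at most 10 in all, crops included, and the job is handed in when it is done.

```bash
ls; mkdir -p pics
cat > h.py <<'E'
import numpy as np, cv2
from bench import manip as m
def shot(cam,name=None):
    p,d=m.grab_frame(cam)
    if name: cv2.imwrite(f'pics/{name}.png',p[:,:,::-1])
    return p,d
def world(cam,u,v,z):
    "pixel + depth -> world"
    c=m.get_calibration(cam);K=np.array(c['camera_matrix'],float);R=np.array(c['R']);t=np.array(c['t'])
    n=cv2.undistortPoints(np.float64([[[u,v]]]),K,np.float64([c['k1'],0,0,0,0]))[0,0]
    return R.T@(np.array([n[0]*z,n[1]*z,z])-t)
def cloud(cam,d):
    c=m.get_calibration(cam);K=np.array(c['camera_matrix'],float);R=np.array(c['R']);t=np.array(c['t'])
    v,u=np.mgrid[:d.shape[0],:d.shape[1]]
    n=cv2.undistortPoints(np.float64(np.stack([u,v],-1).reshape(-1,1,2)),K,np.float64([c['k1'],0,0,0,0])).reshape(*d.shape,2)
    P=np.dstack([n*d[...,None],d])
    W=(P-t)@R
    W[d<=0]=np.nan
    return W
E
python3 - <<'E'
from h import *
np.set_printoptions(precision=4,suppress=True)
for c in ('side','top'):
    p,d=shot(c,c+'0'); np.savez(f'pics/{c}0.npz',p=p,d=d)
    k=m.get_calibration(c); print(c,k['k1'],k['camera_matrix'],'cam at',-np.array(k['R']).T@k['t'])
    for n in ['sleeve_wide','sleeve_tight','tray','lightbox','lid','lid_bar','mark','mark_tip','gauge_seat','bangle','loupe','calipers','cone','jar']:
        print(n,[(np.round(r['at'],3).tolist(),round(r['confidence'],2)) for r in m.look_for(c,n)][:4])
print(m.current_time())
E
```

```text
pics
side 0.028554210899712194 [[399.6356   0.     276.5188]
 [  0.     399.6356 206.7625]
 [  0.       0.       1.    ]] cam at [0.2829 0.5959 0.641 ]
sleeve_wide [([0.346, -0.287, 0.023], 0.73), ([0.375, -0.165, 0.02], 0.55), ([0.498, -0.224, 0.026], 0.52)]
sleeve_tight [([0.497, -0.314, 0.03], 0.42)]
tray [([0.531, -0.26, 0.008], 0.61)]
lightbox [([0.583, 0.31, 0.096], 0.68)]
lid [([0.588, 0.297, 0.098], 0.56)]
lid_bar [([0.591, 0.294, 0.097], 0.93)]
mark [([0.608, 0.155, 0.161], 0.62)]
mark_tip [([0.606, 0.152, 0.159], 0.86)]
gauge_seat [([0.501, -0.058, 0.012], 0.82), ([0.5, -0.22, 0.026], 0.69), ([0.497, -0.315, 0.032], 0.19)]
bangle [([0.589, -0.27, 0.015], 0.57), ([0.698, -0.283, 0.006], 0.35)]
loupe [([0.705, -0.051, 0.031], 0.82)]
calipers [([0.697, -0.284, 0.008], 0.91), ([0.735, 0.056, 0.044], 0.2)]
cone [([0.736, 0.058, 0.045], 0.88)]
jar [([0.348, 0.138, 0.056], 0.61), ([0.532, -0.262, 0.008], 0.38)]
top -0.02085644084911597 [[389.4095   0.     279.7125]
 [  0.     389.4095 212.8286]
 [  0.       0.       1.    ]] cam at [ 0.4429 -0.0566  0.9283]
sleeve_wide [([0.503, -0.227, 0.041], 0.7), ([0.349, -0.295, 0.031], 0.7), ([0.594, 0.269, 0.098], 0.61)]
sleeve_tight [([0.497, -0.323, 0.037], 0.44), ([0.605, 0.146, 0.162], 0.44)]
tray [([0.526, -0.274, 0.007], 0.91), ([0.598, 0.27, 0.098], 0.33)]
lightbox [([0.597, 0.255, 0.099], 0.6)]
lid [([0.599, 0.268, 0.102], 0.84), ([0.605, 0.15, 0.162], 0.44)]
lid_bar [([0.594, 0.271, 0.101], 0.56)]
mark [([0.604, 0.153, 0.165], 0.49)]
mark_tip [([0.606, 0.147, 0.166], 0.83)]
gauge_seat [([0.507, -0.06, 0.011], 0.81), ([0.6, 0.267, 0.099], 0.71)]
bangle [([0.582, -0.278, 0.014], 0.61)]
loupe [([0.698, -0.06, 0.038], 0.51)]
calipers [([0.698, -0.288, 0.009], 0.82), ([0.593, 0.27, 0.1], 0.31)]
cone [([0.736, 0.042, 0.016], 0.7)]
jar [([0.357, 0.108, 0.076], 0.82)]
1.5
```

View pics/top0.png

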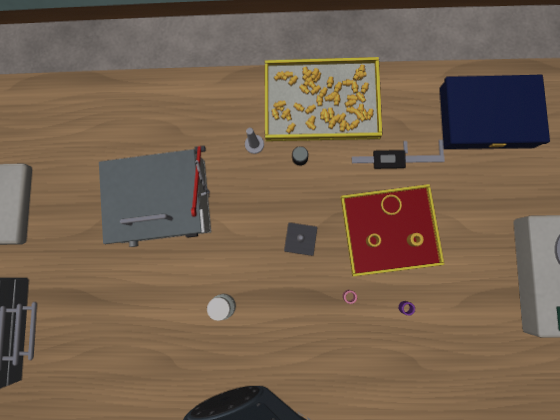

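View pics/side0.png

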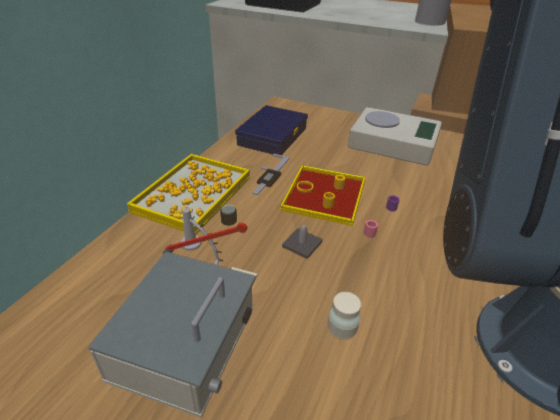

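Run:
```python
import cv2
p=cv2.imread('pics/top0.png'); 
from h import *
print(m.get_calibration('top')['R'])
c=m.get_calibration('top');K=np.array(c['camera_matrix'])
q,_=cv2.projectPoints(np.float64([[.503,-.227,.038],[.497,-.323,.038],[.506,-.06,.058],[.594,.271,.14]]),cv2.Rodrigues(np.array(c['R'],float))[0],np.array(c['t'],float),K,np.float64([c['k1'],0,0,0,0]))
q=q[:,0];print(q)
(a,b)=q[:2].mean(0).round().astype(int)
cr=p[max(b-45,0):b+45,max(a-60,0):a+60]
cv2.imwrite('pics/crop1.png',cv2.resize(cr,None,fx=6,fy=6,interpolation=cv2.INTER_NEAREST))
```

```text
[[-0.00670895 -0.99897379 -0.04479237]
 [-0.99064955  0.01274365 -0.13583473]
 [ 0.13626615  0.04346224 -0.98971843]]
[[372.19480146 238.92488154]
 [415.08505373 241.12801037]
 [298.50053457 237.72509703]
 [140.12274541 194.49255425]]
```

The top view shows the lid with its bar at about (143,219), the red pointer from (200,150) to (194,212), the pin at (300,238), and the sleeves at (374,240) and (416,239). The side view agrees. I'll check the bores in the crop.

View pics/crop1.png

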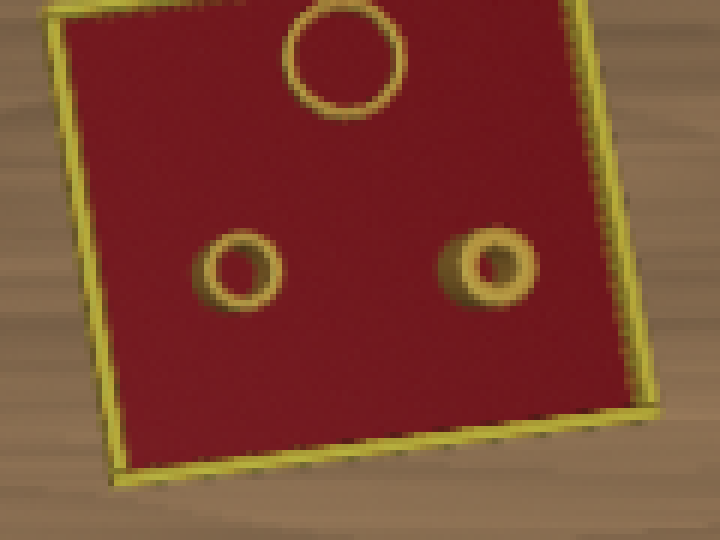

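Run:
```python
from h import *
np.set_printoptions(precision=4,suppress=True)
from scipy.optimize import least_squares
f={c:np.load(f'pics/{c}0.npz') for c in('top','side')}
W={c:cloud(c,f[c]['d']) for c in f}
def sel(c,x,y,z):
    w=W[c];return (w[...,0]>x[0])&(w[...,0]<x[1])&(w[...,1]>y[0])&(w[...,1]<y[1])&(w[...,2]>z[0])&(w[...,2]<z[1])
for c in f:
    print(c)
    print('bench z',np.nanmedian(W[c][sel(c,(.4,.47),(-.02,.1),(-.02,.02))],0))
    for n,y in(('A',(-.26,-.19)),('B',(-.36,-.285))):
        s=W[c][sel(c,(.45,.55),y,(.030,.06))]
        if len(s)<5: print(n,len(s));continue
        g=least_squares(lambda q:np.hypot(*(s[:,:2]-q).T)-.014,np.median(s[:,:2],0)).x
        print(n,len(s),'ctr',g,'bbox',np.r_[s.min(0),s.max(0)],'mid',(s.min(0)+s.max(0))/2)
    s=W[c][sel(c,(.45,.55),(-.11,-.01),(.03,.08))];print('pin',len(s),np.median(s,0),'bbox',np.r_[s.min(0),s.max(0)])
    s=W[c][sel(c,(.44,.57),(-.12,0.0),(.007,.018))];r=cv2.minAreaRect(s[:,:2].astype(np.float32)*1000);print('plate',len(s),r,np.median(s[:,2]))
    s=W[c][sel(c,(.45,.8),(.17,.42),(.125,.17))];print('bar',len(s),np.median(s,0),'bbox',np.r_[s.min(0),s.max(0)]);print(' rect',cv2.minAreaRect(s[:,:2].astype(np.float32)*1000),cv2.fitLine(s[:,:2].astype(np.float32),2,0,.01,.01).ravel())
    s=W[c][sel(c,(.45,.9),(.13,.45),(.092,.115))];print('lid',len(s),cv2.minAreaRect(s[:,:2].astype(np.float32)*1000),np.median(s[:,2]))
    p=f[c]['p'].astype(int);red=(p[...,0]>130)&(p[...,1]<60)&(p[...,2]<60)
    s=W[c][sel(c,(.5,.9),(.05,.25),(.08,.3))&red];print('mark',len(s),'bbox',np.r_[s.min(0),s.max(0)])
    if len(s)>10: 
        l=cv2.fitLine(s.astype(np.float32),2,0,.01,.01).ravel();print(l,'elev',np.degrees(np.arcsin(abs(l[2]))))
```

```text
top
bench z [0.4349 0.0389 0.0008]
A 83 ctr [ 0.5019 -0.2303] bbox [ 0.4873 -0.2452  0.0303  0.5163 -0.2166  0.0423] mid [ 0.5018 -0.2309  0.0363]
B 120 ctr [ 0.5025 -0.3258] bbox [ 0.4882 -0.3414  0.03    0.5156 -0.3117  0.0423] mid [ 0.5019 -0.3266  0.0362]
pin 53 [ 0.5075 -0.0634  0.0533] bbox [ 0.4994 -0.0725  0.0326  0.515  -0.0566  0.0628]
plate 832 ((508.1305236816406, -64.18905639648438), (69.95341491699219, 69.9342041015625), 80.83211517333984) 0.012620106086594788
bar 235 [0.5436 0.259  0.1437] bbox [0.5338 0.2138 0.1272 0.5522 0.3103 0.1482]
 rect ((543.9671630859375, 261.84869384765625), (10.398865699768066, 97.11139678955078), 6.8590288162231445) [ 0.113  -0.9936  0.5435  0.2597]
lid 7873 ((603.7230224609375, 257.77294921875), (194.0321502685547, 243.83901977539062), 6.50087833404541) 0.10028879606998828
mark 124 bbox [0.5429 0.1393 0.1004 0.707  0.1607 0.2076]
[ 0.8399  0.0927 -0.5348  0.6133  0.1488  0.1603] elev 32.32981
side
bench z [0.4341 0.0447 0.0008]
A 77 ctr [ 0.5032 -0.2282] bbox [ 0.4885 -0.2436  0.03    0.5177 -0.2135  0.0422] mid [ 0.5031 -0.2285  0.0361]
B 69 ctr [ 0.5031 -0.3231] bbox [ 0.4896 -0.3388  0.0301  0.5165 -0.309   0.0419] mid [ 0.5031 -0.3239  0.036 ]
pin 89 [ 0.5069 -0.0577  0.0455] bbox [ 0.4998 -0.0674  0.0303  0.5172 -0.0528  0.0592]
plate 571 ((508.6528625488281, -61.55390167236328), (72.49984741210938, 70.25088500976562), 80.43949890136719) 0.012399690880890456
bar 409 [0.5414 0.2731 0.1435] bbox [0.5334 0.2164 0.1255 0.5524 0.3146 0.1474]
 rect ((543.4641723632812, 265.8228759765625), (10.584711074829102, 98.61885070800781), 6.623849868774414) [ 0.1146 -0.9934  0.5415  0.2711]
lid 12658 ((603.4793090820312, 260.3418273925781), (194.21824645996094, 243.8084259033203), 6.680821895599365) 0.10027573915616546
mark 109 bbox [0.5426 0.1419 0.1004 0.7072 0.1635 0.2056]
[ 0.8404  0.0914 -0.5343  0.6177  0.1528  0.157 ] elev 32.29517
```

The left sleeve (374,240 in the top view, y≈-0.23) has the wide bore and the right one the thick wall. Both cameras give the sleeve→pin offset as about (6,166) mm, and the lid yaw is 6.6°. Next I grasp, carry the sleeve above the pin and measure it there.

```bash
cat >> h.py <<'E'
np.set_printoptions(precision=4,suppress=True)
def down(a):
    "tool z down, tool y (closing) along world heading a"
    y=np.array([np.cos(a),np.sin(a),0]);z=np.array([0,0,-1.]);return np.column_stack([np.cross(y,z),y,z])
A0=np.arctan2(.323,.946)
E
python3 - <<'E'
from h import *
A=np.array([.5025,-.2295]); P=A+[.0059,.1664]
R=min((down(A0),down(A0+np.pi)),key=lambda R:abs((m.inverse_kinematics([*A,.12],R) if m.inverse_kinematics([*A,.12],R) is not None else [9]*6)[5]))
np.save('R.npy',R)
m.set_gripper(.65,30)
m.move_ptp([*A,.10],R); print(m.current_qpos())
m.move_l([*A,.013],max_speed=.12)
m.set_gripper(0,30); print('w',m.current_grip_width(),m.current_grip_force(),m.current_ee_pos())
m.move_l([*A,.10],max_speed=.15)
m.move_l([*P,.10],max_speed=.2); print('w',m.current_grip_width(),m.current_ee_pos(),m.current_force())
for c in('side','top'):
    p,d=shot(c,c+'1'); np.savez(f'pics/{c}1.npz',p=p,d=d)
    w=cloud(c,d); hsv=cv2.cvtColor(p,cv2.COLOR_RGB2HSV)
    k=(abs(w[...,0]-P[0])<.03)&(abs(w[...,1]-P[1])<.03)&(w[...,2]>.07)&(w[...,2]<.14)&(hsv[...,0]>15)&(hsv[...,0]<32)&(hsv[...,1]>120)
    s=w[k]; 
    if len(s)>10:
        from scipy.optimize import least_squares
        g=least_squares(lambda q:np.hypot(*(s[:,:2]-q).T)-.015,s[:,:2].mean(0)+[0,-.01],loss='soft_l1',f_scale=.001).x
        print(c,len(s),g,np.r_[s.min(0),s.max(0)])
print(m.current_time())
p=cv2.imread('pics/side1.png');cv2.imwrite('pics/crop2.png',cv2.resize(p[160:280,230:390],None,fx=4,fy=4))
E
```

```text
[-0.5142  0.5245  1.753  -0.0001  0.8634 -0.8413]
w 0.34299761414432345 29.26269192248583 [ 0.503  -0.2297  0.0139]
w 0.3413910347587253 [ 0.5084 -0.0637  0.0999] [-0.6274 -0.6329 -0.3787]
side 243 [ 0.5097 -0.0635] [ 0.4912 -0.0763  0.0921  0.5332 -0.0454  0.1354]
6.55
```

View pics/crop2.png

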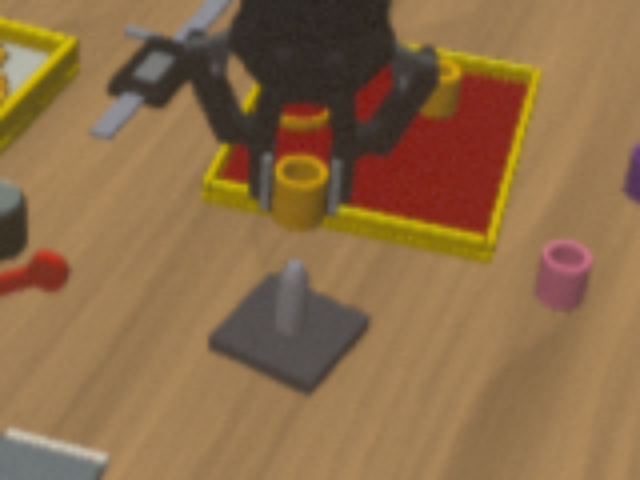

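The sleeve hangs upright between the pads at crop (300,192), above the pin at (291,295). I'll fit both as cylinders in the same camera to get the remaining offset.

Run:
```python
from h import *
from scipy.optimize import least_squares
for n in '01':
  f=np.load(f'pics/side{n}.npz');p,d=f['p'],f['d'];w=cloud('side',d);hsv=cv2.cvtColor(p,cv2.COLOR_RGB2HSV)
  box=(abs(w[...,0]-.509)<.025)&(abs(w[...,1]+.062)<.025)
  def fit(k,r):
    s=w[k];q=least_squares(lambda q:np.hypot(*(s[:,:2]-q).T)-r,[.509,-.062],loss='soft_l1',f_scale=.001).x
    v,u=np.nonzero(k);print(n,len(s),q,'uv',u.mean(),v.mean(),'z',s[:,2].min(),s[:,2].max(),'resid',np.std(np.hypot(*(s[:,:2]-q).T)-r))
  fit(box&(w[...,2]>.018)&(w[...,2]<.046),.009)
  if n=='1': fit(box&(w[...,2]>.09)&(w[...,2]<.118)&(hsv[...,1]>120),.015)
```

```text
0 75 [ 0.5092 -0.0635] uv 302.28 235.94666666666666 z 0.018081885903126614 0.04550413845134705 resid 0.00099818073634273
1 72 [ 0.5092 -0.0636] uv 302.43055555555554 236.08333333333334 z 0.018742798061186977 0.045205407918807006 resid 0.0010370661472663524
1 148 [ 0.5098 -0.0638] uv 303.93243243243245 210.5 z 0.09210669931738395 0.11795499504758296 resid 0.002772044364895648
```

The offset is about 0.6 mm, inside the 1.5 mm clearance. I'll correct it and insert in steps, watching the force.

Run:
```python
from h import *
P=np.array([.5084,-.0629]); P=P+[-.0006,.0002]
f0=np.array(m.current_force())
for z in (.064,.050,.040,.030,.0225,.0205):
    m.move_l([*P,z],max_speed=.06)
    f=np.array(m.current_force())-f0; print(z,m.current_ee_pos(),f)
    if abs(f[2])>12: print('contact');break
```

```text
0.064 [ 0.5079 -0.0627  0.0641] [-0.6144  0.7524 -0.0676]
0.05 [ 0.5075 -0.0626  0.0496] [0.2991 0.461  0.2521]
0.04 [ 0.5076 -0.0626  0.0396] [0.1776 0.6955 1.1582]
0.03 [ 0.5076 -0.0626  0.0296] [-1.1823  1.0522  0.7402]
0.0225 [ 0.5076 -0.0627  0.0221] [-0.5766  0.282   1.1108]
0.0205 [ 0.5078 -0.0627  0.0205] [-0.761   0.7201  0.1817]
```

Run:
```python
from h import *
from scipy.optimize import least_squares
m.set_gripper(.65); 
x,y,z=m.current_ee_pos()
m.move_l([x,y,.30],max_speed=.2)
p,d=shot('side','side2');w=cloud('side',d);hsv=cv2.cvtColor(p,cv2.COLOR_RGB2HSV)
k=(abs(w[...,0]-.509)<.03)&(abs(w[...,1]+.062)<.03)&(w[...,2]>.015)&(w[...,2]<.06)&(hsv[...,1]>120)&(hsv[...,0]>15)
s=w[k];print(len(s),s[:,2].min(),s[:,2].max(),least_squares(lambda q:np.hypot(*(s[s[:,2]<.04][:,:2]-q).T)-.015,[.509,-.062],loss='soft_l1',f_scale=.001).x)
cv2.imwrite('pics/crop3.png',cv2.resize(cv2.imread('pics/side2.png')[160:280,230:390],None,fx=4,fy=4))
p,d=shot('top','top2')
a=np.radians(6.6)
for o in (a,a+np.pi):
    for q in ([.5437,.2638,.26],[.5437,.2638,.121],[.5937,.2695,.19]): print(o,m.inverse_kinematics(q,down(o)))
print(m.current_time())
```

```text
156 0.015003984636370286 0.047250806206266156 [ 0.5095 -0.0629]
0.11519173063162574 [ 0.3747  0.424   1.4708 -0.      1.2468  0.2595]
0.11519173063162574 [ 0.3747  0.5749  1.5987 -0.      0.9679  0.2595]
0.11519173063162574 [ 0.3547  0.576   1.4065 -0.      1.1591  0.2395]
3.256784384221419 None
3.256784384221419 None
3.256784384221419 None
10.8667
```

View pics/crop3.png

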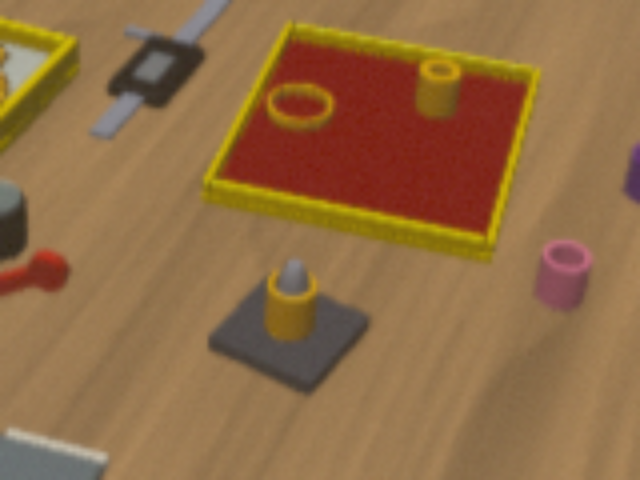

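The sleeve is seated at crop (290,305) with the pin tip showing; the tight one is still in the tray at (438,88). Next I grasp the bar and lift the lid along its arc.

Run:
```python
from h import *
a=np.radians(6.6);ux=np.array([np.cos(a),np.sin(a)]);b=np.array([.5437,.2645]);R=down(a)
hinge=b+.15*ux
m.move_ptp([*b,.26],R)
m.set_gripper(.5,50)
m.move_l([*b,.122],max_speed=.15)
m.set_gripper(0,50); print('grip',m.current_grip_width(),m.current_grip_force(),m.current_ee_pos(),m.current_force())
e=np.array(m.current_ee_pos()); dz=e[2]-.14; b=np.array(e[:2]); hinge=b+.15*ux
for th in np.radians([6,12,18,24,29,32.3]):
    c=np.radians(18.435)+th;r=.1581
    m.move_l([*(hinge-r*np.cos(c)*ux),.09+r*np.sin(c)+dz],max_speed=.06)
    print(round(np.degrees(th),1),m.current_ee_pos(),m.current_force(),m.current_grip_force())
for c in('side','top'):
    p,d=shot(c,c+'3');np.savez(f'pics/{c}3.npz',p=p,d=d)
print(m.current_time(),m.current_grip_width())
```

```text
grip 0.09793907001387661 48.78957509994507 [0.5432 0.2645 0.1224] [-5.5946 -0.1611  4.5615]
6.0 [0.549  0.2651 0.1381] [-5.5098  1.1474 -2.1895] 48.76484513282776
12.0 [0.5562 0.2659 0.1526] [-7.7825 -0.9846 -1.8962] 48.724181056022644
18.0 [0.5648 0.2669 0.1666] [-12.0065  -0.8484   0.6363] 48.82291316986084
24.0 [0.575  0.2681 0.1798] [-15.5224  -3.2476   5.6146] 48.950491547584534
29.0 [0.5845 0.2691 0.19  ] [-18.0072  -3.9272  10.3665] 49.125598669052124
32.3 [0.5914 0.2699 0.1964] [-19.1944  -4.7198  12.1779] 49.309746623039246
16.375 0.09354324346163077
```

View pics/side3.png

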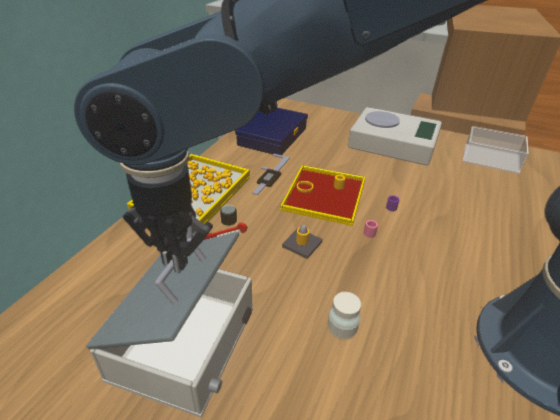

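Run:
```python
from h import *
a=np.radians(6.6);Rz=np.array([[np.cos(a),np.sin(a),0],[-np.sin(a),np.cos(a),0],[0,0,1]]);h=np.array([.6927,.2809,.09])
for c in('side','top'):
    f=np.load(f'pics/{c}3.npz');p=f['p'].astype(int);L=(cloud(c,f['d'])-h)@Rz.T
    red=(p[...,0]>130)&(p[...,1]<60)&(p[...,2]<60)
    s=L[red&(abs(L[...,1]+.121)<.03)&(L[...,2]>.01)&(L[...,2]<.2)&(L[...,0]<.03)&(L[...,0]>-.22)]
    l=cv2.fitLine(s.astype(np.float32),2,0,.01,.01).ravel();print(c,'mark',len(s),np.degrees(np.arcsin(abs(l[2]))))
    for y0,y1 in ((-.105,-.06),(.06,.105)):
        k=(L[...,1]>y0)&(L[...,1]<y1)&(L[...,0]<-.02)&(L[...,0]>-.2)&(L[...,2]>.015)&(L[...,2]<.16)&~red
        s=L[k]
        if len(s)>50:
            l=cv2.fitLine(s[:,[0,2]].astype(np.float32),cv2.DIST_HUBER,0,.002,.01).ravel();print(c,'lid',len(s),np.degrees(np.arctan(l[1]/l[0])))
```

```text
side mark 94 30.854961
side lid 555 -31.014135
side lid 1819 -31.003029
top mark 116 32.299675
top lid 1234 -31.34455
```

The sleeve is still seated at (302,236). The lid is held at about 31.2° against 32.3° for the pointer, which hasn't moved. I'll ease out the radial strain, add 1° and hand in.

Run:
```python
from h import *
e=np.array(m.current_ee_pos()); a=np.radians(6.6)
m.move_l(e+[.0012*np.cos(a),.0012*np.sin(a),.0026],max_speed=.02)
m.dwell(.8)
p,d=shot('top','top4');L=cloud('top',d)-np.array([.6927,.2809,.09])
L=L@np.array([[np.cos(a),np.sin(a),0],[-np.sin(a),np.cos(a),0],[0,0,1]]).T
q=p.astype(int);red=(q[...,0]>130)&(q[...,1]<60)&(q[...,2]<60)
s=L[red&(abs(L[...,1]+.121)<.03)&(L[...,2]>.01)&(L[...,2]<.2)&(L[...,0]<.03)&(L[...,0]>-.22)]
l=cv2.fitLine(s.astype(np.float32),2,0,.01,.01).ravel();mk=np.degrees(np.arcsin(abs(l[2])))
s=L[(L[...,1]>-.105)&(L[...,1]<-.06)&(L[...,0]<-.02)&(L[...,0]>-.2)&(L[...,2]>.015)&(L[...,2]<.16)&~red]
l=cv2.fitLine(s[:,[0,2]].astype(np.float32),cv2.DIST_HUBER,0,.002,.01).ravel();ld=np.degrees(np.arctan(-l[1]/l[0]))
print(mk,ld,m.current_force(),m.current_grip_force(),m.current_joint_vel(),m.current_time())
if abs(mk-ld)<2: print(m.sign_off())
```

```text
32.375183 31.65299 [  5.3807   2.5183 -17.4422] 48.921759724617004 [ 0.0002 -0.0005  0.0008 -0.001   0.0009  0.    ] 17.575
the job is handed in; nothing more can be done
None
```

I handed in the job at 17.6 s: the wide sleeve is home on the pin and released, the tight one is still in the tray, and the gripper holds the lid at about 31.7° against the pointer's 32.4°.

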